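Pack and wedge the pasta roller tight on its board

TASK

The pasta roller has slack beside it on its board: stand the wooden packing blocks upright in the gap between the roller's base and the end stop, one after another, until the room left is small enough for the wedge to bite. Then take the wedge from its stand and push it tip down between the last block and the end stop, flat side snug against the block and sloping side to the stop, until you feel the whole stack firmly squeezed tight against the roller. Finish while still holding the wedge, gripped and pushed down, so that I can run the dough; leave the other kitchen things where they are.

Things in the scene. Friction and masses are not known exactly. Their poses are not given: they have to be found in the camera images.
- board: Fixed wooden board 210 (x) x 280 (y) x 15 mm thick under the pasta roller, cleat and the gap between them; yaw up to 15 degrees. Origin: on its underside, below the middle of the roller's side wall at the gap; z up, top at z = 15 mm. The gap runs along x and lies on the -y side of the origin.
- roller: Electric pasta roller fixed on the board: low white base casing 190 (x) x 155 (y) x 60 mm tall, on it a steel roller head (to 125 mm above the board, starting 60 mm from the gap). Axes as the board's. Origin: on the board's top, middle of the flat upright side wall at the gap (plane y = 0; casing on +y).
- cleat: The wooden end stop, fixed across the board, 200 (x) x 32 (y) x 60 mm tall, at a different distance each time. Axes as the board's. Origin: on the board's top, middle of its flat upright face toward the roller (plane y = 0; wood on -y). Gap width = y distance from here to the roller's origin: 31 to 57 mm.
- wedge: Beech wedge, 60 mm wide (x), 90 g, in a stand. Origin: below its tab's centre, at tip height; z up. Flat face at y = +11 mm; sloping face at y = 7 mm - 0.4 z: 4 mm thick at the tip (y 7 to 11 mm), 34 mm at z = 75 mm, where a grip tab 30 (x) x 8 (y) x 30 mm tall stands, centred on x = y = 0. Slope goes to the cleat, flat face to the blocks. Tight after a 12 to 20 N push down.
- stand: Fixed small dark wooden stand, 70 x 36 x 35 mm, with a slot in which the wedge stands (slot floor 5 mm above the worktop); stays where it is. Origin: on its underside, below the wedge's origin; axes as the wedge's.
- ramekin: Bystander: small glass pot, 52 mm across, 35 mm tall, standing between the blocks. Origin: centre of its underside.
- cutter: Bystander: steel ring cookie cutter, 60 mm across, 25 mm tall. Origin: centre of its underside.
- carton: Bystander: blue milk carton, 70 x 70 x 211 mm. Origin: centre of its underside.
- mixer: Bystander: white hand mixer lying along y at the far edge, 70 x 250 x 103 mm. Origin: underside, middle of its casing.
- packer1: Beech packing block, one of three alike: body 60 (x) x 18 (y, thickness) x 65 mm tall, on it a thin grip tab 30 (x) x 8 (y) x 30 mm tall, centred; 95 mm in all, 60 g. Stands loose on the worktop. Origin: centre of its underside; z up. Gripped by the tab's 30 mm (closing along x) the fingers clear a neighbouring block's tab.
- packer2: Beech packing block, one of three alike: body 60 (x) x 18 (y, thickness) x 65 mm tall, on it a thin grip tab 30 (x) x 8 (y) x 30 mm tall, centred; 95 mm in all, 60 g. Stands loose on the worktop. Origin: centre of its underside; z up. Gripped by the tab's 30 mm (closing along x) the fingers clear a neighbouring block's tab.
- packer3: Beech packing block, one of three alike: body 60 (x) x 18 (y, thickness) x 65 mm tall, on it a thin grip tab 30 (x) x 8 (y) x 30 mm tall, centred; 95 mm in all, 60 g. Stands loose on the worktop. Origin: centre of its underside; z up. Gripped by the tab's 30 mm (closing along x) the fingers clear a neighbouring block's tab.
Things that resemble listed ones, but are neither listed nor needed, are in the scene too. What is shaped like the packer3 but blue or pink is not meant.

How it is judged:
On the way:
1. a packing block stands upright on the board in the gap (((z of packer1 in the frame of board below 0.019 m and angle between packer1's own z axis and vertical below 0.12 rad and x of packer1 in the frame of board between -0.05 and 0.05 m and y of packer1 in the frame of roller below 0 m and y of packer1 in the frame of cleat above 0 m) or (z of packer2 in the frame of board below 0.019 m and angle between packer2's own z axis and vertical below 0.12 rad and x of packer2 in the frame of board between -0.05 and 0.05 m and y of packer2 in the frame of roller below 0 m and y of packer2 in the frame of cleat above 0 m) or (z of packer3 in the frame of board below 0.019 m and angle between packer3's own z axis and vertical below 0.12 rad and x of packer3 in the frame of board between -0.05 and 0.05 m and y of packer3 in the frame of roller below 0 m and y of packer3 in the frame of cleat above 0 m))), for 0.2 s.
At the end, for the whole second after the job is handed in: Fingers hold the wedge (over 2 N), still, within 0.2 rad of upright, tip 2 mm or more below the stop's top; over 1 N wedge to stop, wedge to a block, and a block to the roller; those blocks upright (0.12 rad) in the gap, within 4 mm of the board, 50 mm of its middle (contact force between wedge and cleat above 1 N and angle between wedge's own z axis and vertical below 0.2 rad and contact force between the fingers and wedge above 2 N and linear speed of wedge below 0.02 m/s and z of wedge in the frame of cleat below 0.058 m and ((contact force between wedge and packer1 above 1 N and z of packer1 in the frame of board below 0.019 m and angle between packer1's own z axis and vertical below 0.12 rad and x of packer1 in the frame of board between -0.05 and 0.05 m and y of packer1 in the frame of roller below 0 m and y of packer1 in the frame of cleat above 0 m) or (contact force between wedge and packer2 above 1 N and z of packer2 in the frame of board below 0.019 m and angle between packer2's own z axis and vertical below 0.12 rad and x of packer2 in the frame of board between -0.05 and 0.05 m and y of packer2 in the frame of roller below 0 m and y of packer2 in the frame of cleat above 0 m) or (contact force between wedge and packer3 above 1 N and z of packer3 in the frame of board below 0.019 m and angle between packer3's own z axis and vertical below 0.12 rad and x of packer3 in the frame of board between -0.05 and 0.05 m and y of packer3 in the frame of roller below 0 m and y of packer3 in the frame of cleat above 0 m)) and ((contact force between roller and packer1 above 1 N and z of packer1 in the frame of board below 0.019 m and angle between packer1's own z axis and vertical below 0.12 rad and x of packer1 in the frame of board between -0.05 and 0.05 m and y of packer1 in the frame of roller below 0 m and y of packer1 in the frame of cleat above 0 m) or (contact force between roller and packer2 above 1 N and z of packer2 in the frame of board below 0.019 m and angle between packer2's own z axis and vertical below 0.12 rad and x of packer2 in the frame of board between -0.05 and 0.05 m and y of packer2 in the frame of roller below 0 m and y of packer2 in the frame of cleat above 0 m) or (contact force between roller and packer3 above 1 N and z of packer3 in the frame of board below 0.019 m and angle between packer3's own z axis and vertical below 0.12 rad and x of packer3 in the frame of board between -0.05 and 0.05 m and y of packer3 in the frame of roller below 0 m and y of packer3 in the frame of cleat above 0 m))); the arm keeps its last pose, push and grip.
It fails at once if a bystander (glass pot, cutter, carton, mixer) is moved more than 30 mm (distance of any of ramekin, cutter, carton, mixer from where it was at the start of the episode above 0.03 m).
It also fails if it takes over 72 s, if anything falls off the work surface, if the arm or the gripper's body presses on something with over 40 N, if the wrist force passes 120 N, or if a joint passes its speed limit or range.

ROBOT

A 7-joint arm with a two-finger parallel gripper is mounted at the origin on the work surface. World frame = base frame: x ahead of the robot, y to its left, z up, the work surface at z = 0. Lengths are in m, angles in rad, forces in N, time in s.
With the tool pointing down it reaches from about 0.425 to 0.925 m from the base axis. Payload 6.8 kg.
Tool frame: the origin (TCP) lies midway between the tips of the shut fingers; the grasp point (between the pads) lies r.grip_point_offset behind it (r.grip_point_offset is the distance from the TCP to the grasp point, in m); z points along the fingers, y is the line along which they close (so a half turn about z gives the same grasp; the last joint's range is limited). The gripper opens to 85 mm and grips with 20 to 120 N. Pads are 22 mm wide; open, the fingers measure 114 mm over their backs; the gripper's body (76 mm by 85 mm) begins 54 mm behind the grasp point. The pads swing forward as they close: fully open they stand 13 mm farther back than shut.
Start: joints at [-1.214, 0.477, 0.022, 1.555, -0.011, 1.109, -0.083], TCP at [0.303, 0.603, 0.231] pointing down, gripper open.
Joint ranges: [-2.96, 2.96], [-0.34, 2.1], [-1.41, 1.46], [0.24, 2.44], [-1.37, 4.51], [0.17, 1.92], [-2.96, 2.96]. Speed limits (rad/s): [2.39, 2.39, 3.14, 3.14, 3.14, 3.14, 3.14].

INTERFACE

Orientations are given as a rotation vector (axis times angle).
In Python, from bench import r gives the robot as it stands. The module is installed in compiled form; this text tells all that it offers.
- The arm moves only by the shell command python3 -m crank 'ROWS' [FORCE]. ROWS is JSON, a list of rows, each a list of 5 numbers: the shift along the world's x, y, z in units of 200 mm (1.0 is 200 mm), then the turn about the world's z in units of 45 degrees (1.0 is 45 degrees), then the opening, from -1 (shut) to 1 (fully open). In form: [[dx, dy, dz, turn, jaw], ...]. A call has 1 to 8 rows; each row shifts and turns the commanded pose from where the row before left it; what a row does not reach is not made up. A row lasts 1/12 s, in which the tool goes at most 41.7 mm and 7.16 degrees, less where a joint would pass 70% of its speed; a pose out of reach is approached as far as the arm can. A call with a number of a shift or a turn outside -1 to 1 is refused whole. A call with a gripper value outside its range is refused whole. The fingers move at their own pace and stop on an object; FORCE is the grip in N (left out, the last holds). Time passes only in rows, so rows that do not move let the fingers close. It gives the time, the measured TCP pose, the force, the opening and the grip force at its end, in the units of the state.
- r.get_obs(): the state, without advancing time (a new reading comes with each control period).
- r.grab_frame(name): name is "scene" or "top"; returns the picture (420x560x3 uint8, blue, green, red); there is no depth.
- r.camera_model(name): a dict with "fx", "fy", "cx", "cy" (pixels), "R" (3x3) and "t" (3): a world point X has camera coordinates R X + t. Camera axes: x right, y down, z forward; pixel columns grow to the right and rows downward; lengths in m; the calibration is good to about 2 mm. A picture is of the moment at which its call begins. camera_model takes no time and is no camera call.
- r.hand_in(): hands the job in; it is judged then, once.
The state is a dict: "clock": time; "joints": joint angles; "qvel": joint speeds; "tau": joint torques, N m; "tcp_pos": TCP position; "orientation": TCP orientation; "contact_force": force on the tool from outside, world axes, zero at the start; "moment": the same for the moment, N m; "grip_width": finger opening in m; "gripper_force": force on a finger pad.
Only numpy, scipy, OpenCV 4.12 (cv2) and the standard library are available. Lean on these libraries where they do the work, as an engineer would, in place of code of your own. Each camera call takes 0.05 s, during which the arm holds its last target. There are 200 camera calls.

## Working session

There is one attempt and no reset: what is moved stays moved. The work goes in short steps, Python scripts to look and compute and a shell command to move; the robot and the scene stay as the last step left them, time stands still between calls to the robot, and variables do not carry over. Pictures are saved under pics/ and viewed, at most 10 in all, crops included, and the job is handed in when it is done.

```bash
mkdir -p pics
python3 - <<'E'
from bench import r
import cv2,numpy as np
for n in("scene","top"):
    im=r.grab_frame(n); cv2.imwrite(f"pics/{n}0.png",im)
    c=r.camera_model(n); print(n,c["fx"],c["cx"],c["cy"],np.round(c["R"],3).tolist(),np.round(c["t"],3).tolist())
    print(np.round(-np.array(c["R"]).T@np.array(c["t"]),3))
    cv2.imwrite(f"pics/{n}0b.png",cv2.resize(im,(800,600),interpolation=cv2.INTER_CUBIC))
o=r.get_obs();print(o,r.grip_point_offset)
E
```

```text
scene 466.91372494489025 281.0789155700037 210.8165565125094 [[0.545, 0.838, 0.017], [0.627, -0.395, -0.671], [-0.556, 0.377, -0.741]] [-0.383, -0.321, 1.484]
[ 1.235 -0.365  0.891]
top 468.7538248860062 283.6193831098845 216.88919051000124 [[0.024, -1.0, 0.013], [-0.98, -0.026, -0.195], [0.196, -0.008, -0.981]] [0.082, 0.568, 1.03]
[0.354 0.105 1.12 ]
{'clock': 0.1, 'joints': array([-1.21410988,  0.47772691,  0.02236458,  1.55635929, -0.01151373,
        1.10930967, -0.08311446]), 'qvel': array([-1.24773269e-05, -1.99583949e-03, -8.62392917e-04, -2.25043885e-03,
        1.98329392e-04,  6.16741287e-04, -2.92266047e-04]), 'tau': array([ 4.53001092e-03, -5.97758138e+01,  1.61388393e+00, -2.81957442e+01,
        1.28727689e-02,  4.96628243e-03,  1.74312021e-05]), 'tcp_pos': array([0.30233274, 0.60289986, 0.23041418]), 'orientation': array([-7.23499801e-01, -3.05687144e+00,  2.59672478e-03]), 'contact_force': array([ 0.16812569,  0.566512  , -0.29803737]), 'moment': array([ 0.01733388, -0.00669203,  0.0442903 ]), 'gripper_force': 0.0, 'grip_width': 0.08569954526712037} 0.0187
```

View pics/top0b.png

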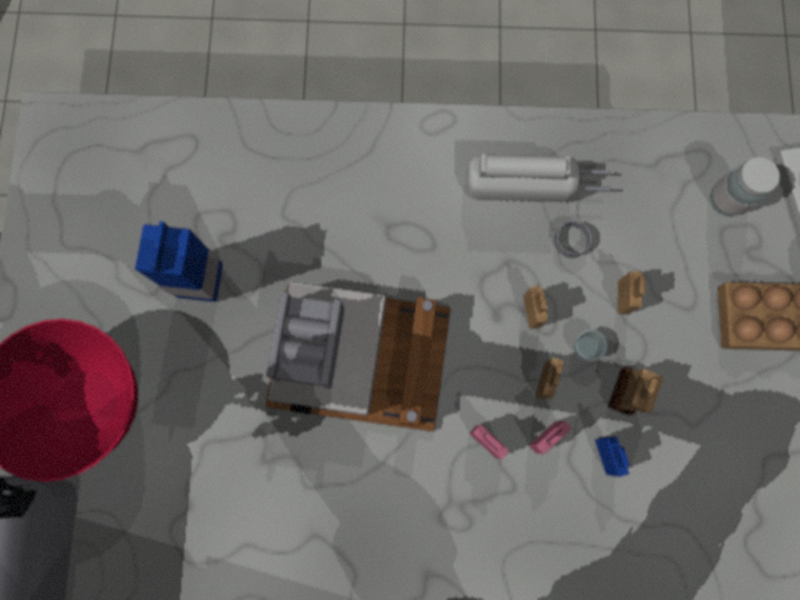

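View pics/scene0b.png

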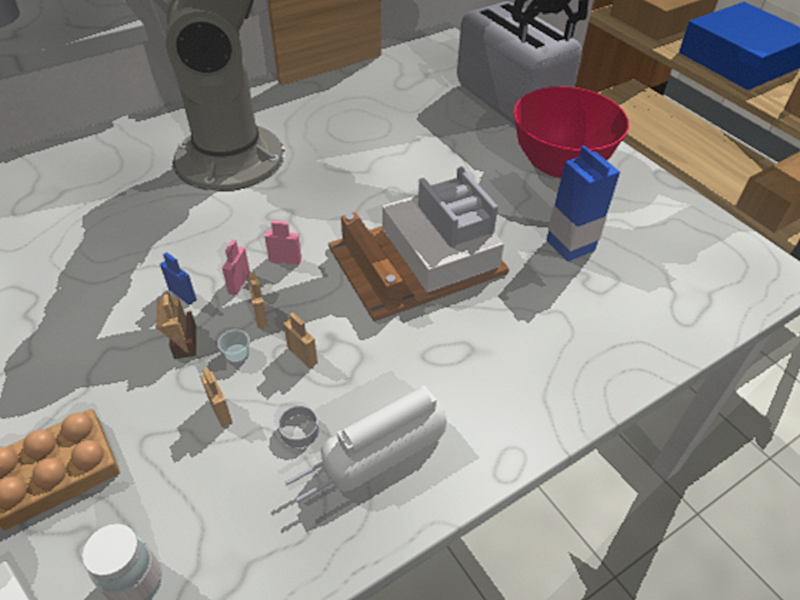

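Run:
```python
import cv2
t=cv2.imread("pics/top0.png");s=cv2.imread("pics/scene0.png")
def crop(im,x,y,w,h,k,n):
    c=cv2.resize(im[y:y+h,x:x+w],None,fx=k,fy=k,interpolation=cv2.INTER_CUBIC); c=cv2.convertScaleAbs(c,alpha=1.3,beta=15)
    for i in range(0,w,20): cv2.putText(c,str(x+i),(i*k,10),0,.35,(0,0,255)); cv2.line(c,(i*k,0),(i*k,h*k),(0,0,0),1) if 0 else cv2.line(c,(i*k,12),(i*k,18),(0,0,255),1)
    for i in range(20,h,20): cv2.putText(c,str(y+i),(0,i*k+4),0,.35,(0,0,255))
    cv2.imwrite("pics/"+n,c)
crop(t,180,190,130,115,5,"c_board.png")
crop(t,350,180,120,120,5,"c_blk.png")
crop(s,95,140,270,160,3,"c_sc.png")
```

```text
(no output)
```

View pics/c_board.png

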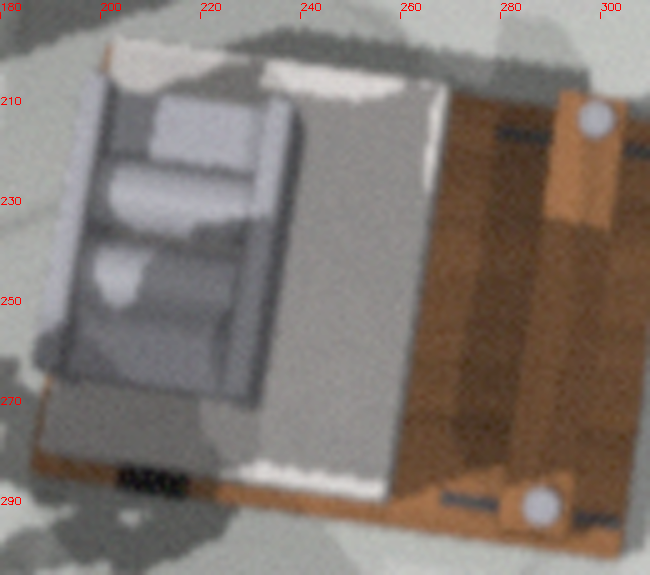

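View pics/c_blk.png

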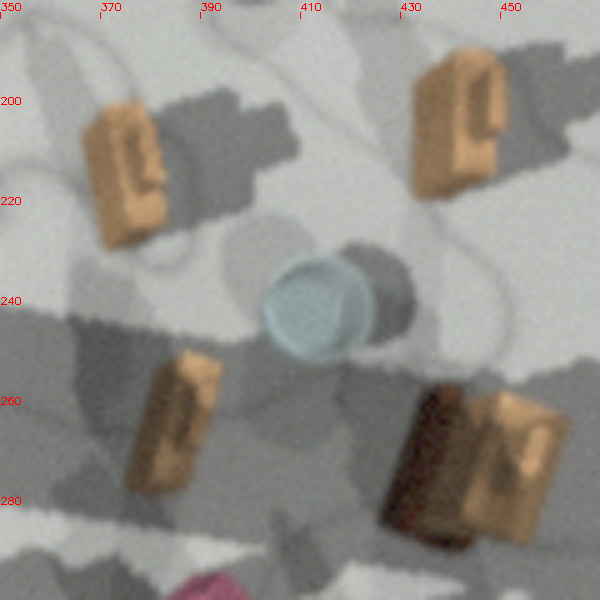

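View pics/c_sc.png

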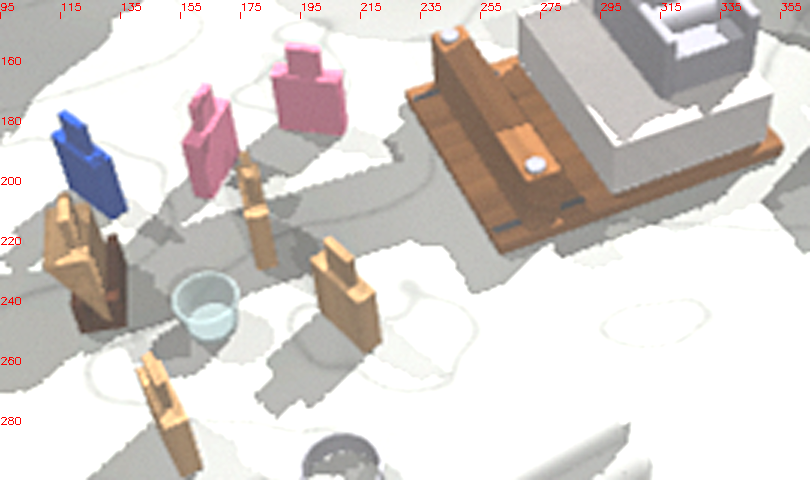

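```bash
cat > h.py <<'E'
from bench import r
import cv2,numpy as np
from scipy.optimize import minimize,least_squares
C={n:r.camera_model(n) for n in("scene","top")}
def proj(n,X):
    c=C[n];p=np.asarray(X,float)@np.array(c["R"]).T+np.array(c["t"]);return np.c_[c["fx"]*p[:,0]/p[:,2]+c["cx"],c["fy"]*p[:,1]/p[:,2]+c["cy"]]
def back(n,u,v,z):
    c=C[n];R=np.array(c["R"]);o=-R.T@np.array(c["t"]);d=R.T@np.array([(u-c["cx"])/c["fx"],(v-c["cy"])/c["fy"],1]);return (o+d*(z-o[2])/d[2])[:2]
def box(x,y,z0,z1,y0=0):return np.array([[a*x/2,b*y/2+y0,c] for a in(-1,1) for b in(-1,1) for c in(z0,z1)])
PACK=[box(.06,.018,0,.065),box(.03,.008,.065,.095)]
WEDGE=[np.array([[a*.03,y,z] for a in(-1,1) for y,z in((.011,.03),(-.005,.03),(.011,.075),(-.023,.075))])+[0,0,.005],box(.03,.008,.08,.11)]
def place(P,x,y,yaw,z=0):
    c,s=np.cos(yaw),np.sin(yaw);return [p@np.array([[c,s,0],[-s,c,0],[0,0,1]])+[x,y,z] for p in P]
K=4
def sil(n,P,shape=(420,560)):
    m=np.zeros((shape[0]*K,shape[1]*K),np.uint8)
    for p in P: cv2.fillConvexPoly(m,np.round(cv2.convexHull(((proj(n,p)+.5)*K).astype(np.float32))).astype(np.int32),1)
    return m
def seg(im,seed,lo=(5,70,60),hi=(25,255,255),rad=45):
    m=cv2.inRange(cv2.cvtColor(cv2.GaussianBlur(cv2.resize(im,None,fx=K,fy=K,interpolation=cv2.INTER_CUBIC),(5,5),0),cv2.COLOR_BGR2HSV),lo,hi)//255
    n,l,st,ce=cv2.connectedComponentsWithStats(m)
    i=min((i for i in range(1,n) if st[i,4]>60*K),key=lambda i:np.hypot(*(ce[i]/K-seed)));return (l==i).astype(np.uint8)
def fit(P,x0,masks,z=0):
    def cost(q):
        t=0
        for n,m in masks.items():
            s=sil(n,place(P,*q[:3],z));t+=1-(s&m).sum()/(s|m).sum()
        return t/len(masks)
    best=None
    for dy in(-.3,0,.3):
        x=np.array([*x0[:2],x0[2]+dy]);sim=np.vstack([x,x+[.01,0,0],x+[0,.01,0],x+[0,0,.2]])
        o=minimize(cost,x,method="Nelder-Mead",options=dict(initial_simplex=sim,xatol=2e-4,fatol=1e-4,maxiter=90))
        if best is None or o.fun<best.fun:best=o
    return best.x,best.fun
E
python3 - <<'E'
from h import *
T=cv2.imread("pics/top0.png");S=cv2.imread("pics/scene0.png")
for nm,P,t,s,yaw in(("A",PACK,(375,214),(210,237),1.6),("B",PACK,(441,204),(152,278),1.6),("C",PACK,(384,264),(181,212),1.6),("W",WEDGE,(453,272),(120,222),-.2)):
    ms={"top":seg(T,t),"scene":seg(S,s)}
    g=back("top",*t,.05)
    rs=[]
    for y in([0,.5,-.5]):
        rs.append(fit(P,[*g,y],ms))
    q,f=min(rs,key=lambda a:a[1])
    print(nm,np.round(q[:2],4),round(np.degrees(q[2]),1),"1-IoU",round(f,3),[int(m.sum()/16) for m in ms.values()])
    for n in ms:
        qs,fs=fit(P,q,{n:ms[n]});print("  ",n,np.round(qs[:2],4),round(np.degrees(qs[2]),1),round(fs,3))
# board: scan edges
G=cv2.cvtColor(T,cv2.COLOR_BGR2GRAY).astype(float);Hs=cv2.cvtColor(T,cv2.COLOR_BGR2HSV).astype(float)
G=cv2.GaussianBlur(G,(1,3),0)
sat=cv2.GaussianBlur(Hs[:,:,1],(3,3),0)
def edge(img,row,c0,c1,sign):
    d=sign*np.gradient(img[row])[c0:c1];i=int(np.argmax(d))
    if 0<i<len(d)-1:
        a,b,c=d[i-1:i+2];return c0+i+.5*(a-c)/(a-2*b+c+1e-9)
    return c0+i
ro=[(edge(sat,v,int(269-(v-207)*.145)-6,int(269-(v-207)*.145)+7,1),v) for v in range(215,285,3)]
cl=[(edge(G,v,int(291-(v-208)*.145)-5,int(291-(v-208)*.145)+6,1),v) for v in list(range(211,233,2))+[288,290,292]]
cr=[(edge(G,v,int(305-(v-208)*.145)-4,int(305-(v-208)*.145)+5,-1),v) for v in list(range(211,233,2))+[288,290,292]]
for nm,e in(("ro",ro),("cl",cl),("cr",cr)):
    w=np.array([back("top",*p,.075) for p in e]);k=np.polyfit(w[:,0],w[:,1],1);res=w[:,1]-np.polyval(k,w[:,0])
    print(nm,"slope deg",np.degrees(np.arctan(k[0])).round(2),"y at x=.35",np.polyval(k,.35).round(4),"res mm",(res*1000).round(1))
for nm,u,v in(("ro+",269.4,207.3),("ro-",257.6,289.6),("cl+",291.6,208.2),("cr+",305.6,209.2),("cl-",280.2,296),("board-",304,301)):print(nm,back("top",u,v,.075 if nm!="board-" else .015).round(4))
for nm,u,v in(("ro+",299,186.7),("ro-",267.7,154)):print("scene",nm,back("scene",u,v,.075).round(4))
E
```

```text
A [ 0.5805 -0.1197] 6.7 1-IoU 0.098 [364, 496]
   top [ 0.5817 -0.1195] 7.7 0.098
   scene [ 0.5783 -0.1195] 5.9 0.07
B [ 0.6096 -0.2778] -4.8 1-IoU 0.101 [449, 361]
   top [ 0.6099 -0.2776] -5.4 0.093
   scene [ 0.6082 -0.2777] -5.0 0.097
C [ 0.4633 -0.1415] -16.6 1-IoU 0.309 [203, 256]
   top [ 0.4652 -0.1414] -20.5 0.454
   scene [ 0.4597 -0.1409] -15.8 0.139
W [ 0.4471 -0.2781] -17.7 1-IoU 0.292 [415, 689]
   top [ 0.4476 -0.276 ] -18.7 0.329
   scene [ 0.4488 -0.2782] -18.4 0.252
ro slope deg -6.9 y at x=.35 0.155 res mm [ 0.1 -0.1 -0.1 -0.1 -0.4  0.2 -0.2  0.2  0.1  0.2  0.   0.2 -0.  -0.2
  0.2  0.3 -0.2 -0.2  0.  -0.1  0.1 -0.1  0.1 -0.2]
cl slope deg -5.78 y at x=.35 0.1031 res mm [-0.3 -0.2  0.1 -0.2  0.8  0.4 -0.4 -0.1  0.2  0.1 -0.  -6.3  3.2  2.7]
cr slope deg -8.28 y at x=.35 0.0827 res mm [ 6.7  4.4  4.1 -1.2 -2.3 -2.5 -1.8 -2.3 -2.7 -3.  -2.5  3.2  0.3 -0.6]
ro+ [0.5837 0.1293]
ro- [0.3973 0.1496]
cl+ [0.583  0.0786]
cr+ [0.5815 0.0466]
cl- [0.3847 0.0995]
board- [0.3764 0.0436]
scene ro+ [0.5793 0.1309]
scene ro- [0.4342 0.1301]
```

The top crop shows blocks A (375,214), B (441,204) and C (384,264), with the wedge in its stand at about (453,272). The board crop shows the roller edge from (269,207) to (257,290) and the cleat's face edge starting at (292,208). That makes the gap about 48–50 mm, so two blocks will fit. I'm moving to block A first.

```bash
python3 -m crank '[[0.058,-0.15,0,-0.0525,1],[0.058,-0.15,0,-0.0525,1],[0.058,-0.15,0,-0.0525,1],[0.058,-0.15,0,-0.0525,1],[0.058,-0.15,0,-0.0525,1],[0.058,-0.15,0,-0.0525,1],[0.058,-0.15,0,-0.0525,1],[0.058,-0.15,0,-0.0525,1]]' 30
python3 -m crank '[[0.058,-0.15,0,-0.0525,1],[0.058,-0.15,0,-0.0525,1],[0.058,-0.15,0,-0.0525,1],[0.058,-0.15,0,-0.0525,1],[0.058,-0.15,0,-0.0525,1],[0.058,-0.15,0,-0.0525,1],[0.058,-0.15,0,-0.0525,1],[0.058,-0.15,0,-0.0525,1]]'
python3 -m crank '[[0.058,-0.15,0,-0.0525,1],[0.058,-0.15,0,-0.0525,1],[0.058,-0.15,0,-0.0525,1],[0.058,-0.15,0,-0.0525,1],[0.058,-0.15,0,-0.0525,1],[0.058,-0.15,0,-0.0525,1],[0.058,-0.15,0,-0.0525,1],[0.058,-0.15,0,-0.0525,1]]'
cat > st.py <<'E'
from h import *
from scipy.spatial.transform import Rotation as Ro
import sys
o=r.get_obs();R=Ro.from_rotvec(o["orientation"]).as_matrix()
yw=(np.degrees(np.arctan2(R[1,1],R[0,1]))+90)%180-90
print("t",round(o["clock"],2),"p",o["tcp_pos"].round(4),"yaw",yw.round(2),"tilt",np.degrees(np.arccos(-R[2,2])).round(2),"F",o["contact_force"].round(1),"M",o["moment"].round(2),"w",round(o["grip_width"],4),"g",round(o["gripper_force"],1),"j",o["joints"].round(2))
if len(sys.argv)>1:
    g=np.array([float(a) for a in sys.argv[1:]]);print("need",((g[:3]-o["tcp_pos"])/.2).round(3),"turn",(((g[3]-yw+90)%180-90)/45).round(3))
E
python3 st.py .5805 -.1197 .068 6.7
```

```text
clock: 0.77
tcp_pos: [0.3955, 0.3617, 0.231]
orientation: [-1.219, -2.895, 0.001]
contact_force: [0.6, 0.1, -0.1]
grip_width: 0.0855
gripper_force: 0.0
clock: 1.43
tcp_pos: [0.4882, 0.1218, 0.2312]
orientation: [-1.677, -2.656, 0.0]
contact_force: [-0.3, 0.5, -0.6]
grip_width: 0.0856
gripper_force: 0.0
clock: 2.1
tcp_pos: [0.581, -0.118, 0.231]
orientation: [-2.09, -2.345, 0.0]
contact_force: [1.0, 1.3, -0.3]
grip_width: 0.0853
gripper_force: 0.0
t 2.1 p [ 0.581 -0.118  0.231] yaw 6.57 tilt 0.04 F [ 1.   1.3 -0.3] M [-0.04 -0.04  0.02] w 0.0853 g 0.0 j [-0.31  0.37  0.52  1.79 -0.21  1.04  0.41]
need [-0.003 -0.009 -0.815] turn 0.003
```

```bash
python3 -m crank '[[0,-0.008,-0.16,0,1],[0,0,-0.16,0,1],[0,0,-0.16,0,1],[0,0,-0.16,0,1],[0,0,-0.1,0,1],[0,0,-0.06,0,1],[0,0,0,0,-1],[0,0,0,0,-1]]' 30
python3 -m crank '[[0,0,0,0,-1],[0,0,0,0,-1],[0,0,0,0,-1],[0,0,0,0,-1]]'
python3 st.py
```

```text
clock: 2.77
tcp_pos: [0.581, -0.1183, 0.0714]
orientation: [-2.088, -2.347, 0.001]
contact_force: [0.4, 0.2, -0.7]
grip_width: 0.0641
gripper_force: 0.0
clock: 3.1
tcp_pos: [0.582, -0.1184, 0.0729]
orientation: [2.087, 2.345, 0.003]
contact_force: [-0.3, 0.4, 6.6]
grip_width: 0.0291
gripper_force: 29.5
t 3.1 p [ 0.582  -0.1184  0.0729] yaw 6.66 tilt 0.15 F [-0.3  0.4  6.6] M [-0.02  0.18  0.02] w 0.0291 g 29.5 j [-0.22  0.57  0.43  1.9  -0.34  0.74  0.52]
```

```bash
python3 -m crank '[[0,0,0.1,0,-1],[0,0,0.18,0,-1],[0,0,0.18,0,-1],[0,0,0.18,0,-1],[-0.03,0.08,0,-0.02,-1],[-0.06,0.155,0,-0.04,-1],[-0.06,0.155,0,-0.04,-1],[-0.06,0.155,0,-0.04,-1]]' 
python3 -m crank '[[-0.06,0.155,0,-0.04,-1],[-0.06,0.155,0,-0.04,-1],[-0.06,0.155,0,-0.04,-1],[-0.06,0.155,0,-0.04,-1],[-0.02,0.05,0,-0.0,-1],[0,0,0,0,-1],[0,0,0,0,-1]]'
python3 st.py .4888 .1241 .2 -6.9
python3 - <<'E'
from h import *
im=r.grab_frame("scene");im2=r.grab_frame("top")
a=cv2.resize(im[90:240,200:360],None,fx=2.5,fy=2.5,interpolation=2);b=cv2.resize(im2[160:310,200:360],None,fx=2.5,fy=2.5,interpolation=2)
cv2.imwrite("pics/p1.png",np.hstack([a,b]))
E
```

```text
clock: 3.77
tcp_pos: [0.5385, -0.0083, 0.2]
orientation: [2.217, 2.225, 0.002]
contact_force: [0.1, 0.5, -1.5]
grip_width: 0.0293
gripper_force: 30.1
clock: 4.35
tcp_pos: [0.4871, 0.1249, 0.1997]
orientation: [2.348, 2.087, 0.001]
contact_force: [0.9, -0.7, -0.8]
grip_width: 0.0291
gripper_force: 30.1
t 4.35 p [0.4871 0.1249 0.1997] yaw -6.74 tilt 0.04 F [ 0.9 -0.7 -0.8] M [-0.08  0.    0.07] w 0.0291 g 30.1 j [-0.8   0.24  0.5   2.02 -0.15  0.91 -0.34]
need [ 0.009 -0.004  0.002] turn -0.004
```

View pics/p1.png

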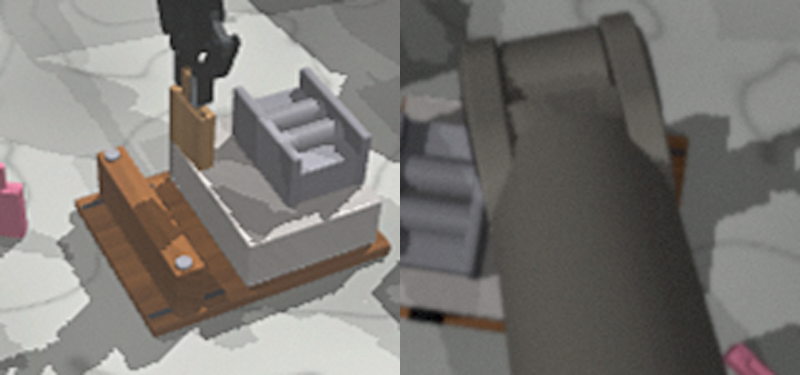

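The scene crop shows the block hanging upright from the fingers at about (195,130), just over the gap. In the top view the arm hides it. Lowering it now.

```bash
python3 -m crank '[[0.008,-0.004,-0.1,0,-1],[0,0,-0.1,0,-1],[0,0,-0.1,0,-1],[0,0,-0.1,0,-1],[0,0,-0.06,0,-1],[0,0,0,0,-1]]'; python3 st.py .4888 .1241 .088 -6.9
python3 -m crank '[[0,0,-0.04,0,-1],[0,0,-0.02,0,-1],[0,0,-0.01,0,-1],[0,0,0,0,-1]]'; python3 st.py
```

```text
clock: 4.95
tcp_pos: [0.4875, 0.1215, 0.1051]
orientation: [-2.352, -2.082, 0.007]
contact_force: [-1.3, 0.1, -0.5]
grip_width: 0.0294
gripper_force: 30.1
t 4.95 p [0.4875 0.1215 0.1051] yaw -6.99 tilt 0.26 F [-1.3  0.1 -0.5] M [-0.05  0.03 -0.04] w 0.0294 g 30.1 j [-0.73  0.39  0.45  2.1  -0.26  0.71 -0.24]
need [ 0.006  0.013 -0.086] turn 0.002
clock: 5.28
tcp_pos: [0.4888, 0.1238, 0.0934]
orientation: [2.35, 2.085, 0.0]
contact_force: [-0.4, -0.2, -0.0]
grip_width: 0.0293
gripper_force: 30.1
t 5.28 p [0.4888 0.1238 0.0934] yaw -6.85 tilt 0.02 F [-0.4 -0.2 -0. ] M [-0.01 -0.03  0.03] w 0.0293 g 30.1 j [-0.72  0.41  0.43  2.1  -0.27  0.68 -0.23]
```

```bash
python3 -m crank '[[0,0,-0.01,0,-1],[0,0,-0.01,0,-1],[0,0,-0.005,0,-1],[0,0,0,0,-1]]'; python3 st.py
python3 -m crank '[[0,0.01,0,0,-1],[0,0.01,0,0,-1],[0,0,0,0,-1]]';python3 st.py
```

```text
clock: 5.62
tcp_pos: [0.4885, 0.1241, 0.0883]
orientation: [-2.35, -2.085, -0.0]
contact_force: [-0.5, 0.4, -0.2]
grip_width: 0.029
gripper_force: 30.1
t 5.62 p [0.4885 0.1241 0.0883] yaw -6.82 tilt 0.0 F [-0.5  0.4 -0.2] M [-0.02 -0.01  0.01] w 0.029 g 30.1 j [-0.72  0.42  0.43  2.1  -0.28  0.67 -0.22]
clock: 5.87
tcp_pos: [0.4886, 0.1287, 0.0884]
orientation: [-2.349, -2.086, -0.001]
contact_force: [1.0, -0.1, -1.1]
grip_width: 0.0294
gripper_force: 30.1
t 5.87 p [0.4886 0.1287 0.0884] yaw -6.79 tilt 0.02 F [ 1.  -0.1 -1.1] M [ 0.03 -0.05  0.01] w 0.0294 g 30.1 j [-0.73  0.42  0.43  2.1  -0.28  0.67 -0.23]
```

```bash
for i in 1 2; do python3 -m crank '[[0,0,-0.006,0,-1],[0,0,0,0,-1]]' >/dev/null; python3 st.py; done
for i in 1 2 3; do python3 -m crank '[[0.0006,0.005,0,0,-1],[0,0,0,0,-1]]'>/dev/null; python3 st.py;done
```

```text
t 6.03 p [0.4888 0.1285 0.0879] yaw -6.81 tilt 0.06 F [-3.8  0.4  9.8] M [0.09 0.72 0.03] w 0.0292 g 31.0 j [-0.73  0.43  0.43  2.1  -0.28  0.67 -0.23]
t 6.2 p [0.4889 0.1287 0.0878] yaw -6.83 tilt 0.12 F [-7.  -0.4 23.3] M [-0.04  1.68 -0.01] w 0.0293 g 32.3 j [-0.72  0.43  0.43  2.1  -0.28  0.67 -0.23]
t 6.37 p [0.4889 0.1294 0.0878] yaw -6.84 tilt 0.1 F [-7.2 -2.6 24.4] M [-0.49  1.68 -0.06] w 0.0292 g 32.4 j [-0.73  0.43  0.43  2.1  -0.28  0.67 -0.23]
t 6.53 p [0.489  0.13   0.0878] yaw -6.86 tilt 0.08 F [-8.9 -1.6 24.8] M [-0.66  1.79 -0.04] w 0.0292 g 32.5 j [-0.73  0.43  0.43  2.1  -0.28  0.67 -0.23]
t 6.7 p [0.4891 0.1306 0.0879] yaw -6.87 tilt 0.06 F [-8.  -3.9 25.2] M [-0.98  1.79 -0.04] w 0.0294 g 32.6 j [-0.73  0.43  0.43  2.1  -0.28  0.67 -0.23]
```

```bash
python3 -m crank '[[0,0,0.011,0,-1],[0,0,0,0,-1]]' >/dev/null; python3 st.py
for i in 1 2 3; do python3 -m crank '[[0.0006,0.005,0,0,-1],[0,0,0,0,-1]]'>/dev/null; python3 st.py;done
```

```text
t 6.87 p [0.4892 0.1308 0.0887] yaw -6.85 tilt 0.05 F [-1.5 -1.2 -0.3] M [-0.31  0.   -0.05] w 0.0293 g 30.1 j [-0.73  0.43  0.43  2.1  -0.28  0.67 -0.23]
t 7.03 p [0.4892 0.1312 0.088 ] yaw -6.87 tilt 0.06 F [ 0.2 -3.   2.5] M [-0.81 -0.08 -0.07] w 0.0291 g 30.3 j [-0.73  0.43  0.43  2.1  -0.28  0.67 -0.24]
t 7.2 p [0.4892 0.1315 0.088 ] yaw -6.92 tilt 0.1 F [-0.8 -5.1  5.3] M [-1.32  0.03 -0.18] w 0.0294 g 30.4 j [-0.73  0.43  0.43  2.1  -0.28  0.67 -0.24]
t 7.37 p [0.4892 0.1317 0.088 ] yaw -6.96 tilt 0.14 F [-1.6 -8.   6.9] M [-1.82  0.15 -0.23] w 0.0291 g 30.5 j [-0.73  0.43  0.43  2.1  -0.28  0.67 -0.24]
```

```bash
python3 -m crank '[[0,-0.01,0,0,0],[0,0,0,0,0],[0,0,0,0,0.3],[0,0,0.05,0,0.5],[0,0,0.15,0,1],[0,0,0.18,0,1],[0,0,0.18,0,1],[0.043,-0.146,0,0.003,1]]' >/dev/null
python3 -m crank '[[0.043,-0.146,0,0.003,1],[0.043,-0.146,0,0.003,1],[0.043,-0.146,0,0.003,1],[0.043,-0.146,0,0.003,1],[0.043,-0.146,0,0.003,1],[0.043,-0.146,0,0.003,1],[0.043,-0.146,0,0.003,1],[0.043,-0.146,0,0.003,1]]' >/dev/null
python3 -m crank '[[0.043,-0.146,0,0.003,1],[0.043,-0.146,0,0.003,1],[0.043,-0.146,0,0.003,1],[0.043,-0.146,0,0.003,1],[0.043,-0.146,0,0.003,1],[0,0,0,0,1]]' >/dev/null
python3 st.py .6096 -.2778 .0735 -5
python3 - <<'E'
from h import *
im=r.grab_frame("scene");im2=r.grab_frame("top")
cv2.imwrite("pics/scene2.png",im);cv2.imwrite("pics/top2.png",im2)
a=cv2.resize(im[120:270,220:380],None,fx=2.5,fy=2.5,interpolation=2);b=cv2.resize(im2[180:330,210:370],None,fx=2.5,fy=2.5,interpolation=2)
cv2.imwrite("pics/p2.png",np.hstack([a,b]))
E
```

```text
t 9.2 p [ 0.6094 -0.2836  0.2012] yaw -5.28 tilt 0.29 F [-0.2  0.   0.4] M [-0.06  0.   -0.01] w 0.0849 g 0.0 j [-0.05  0.55  0.58  1.62 -0.33  1.06  0.52]
need [ 0.001  0.029 -0.639] turn 0.006
```

View pics/p2.png

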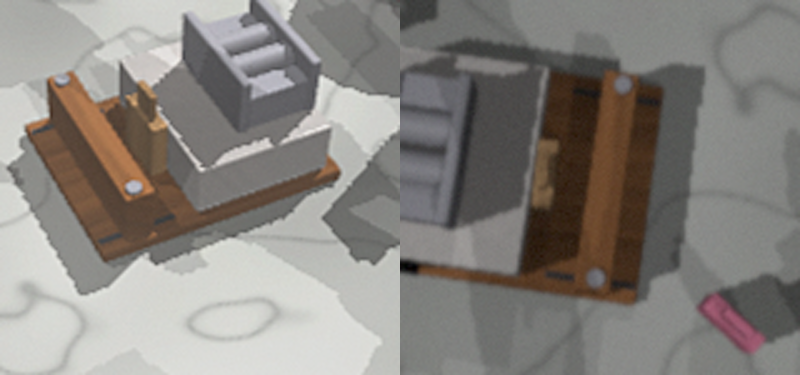

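The crops show block 1 standing upright against the roller wall: scene (148,130), top (543,173). The cleat's face edge runs from about (604,75) to (579,285). Next is block B.

```bash
python3 -m crank '[[0,0.029,-0.1,0,1],[0,0,-0.16,0,1],[0,0,-0.16,0,1],[0,0,-0.16,0,1],[0,0,-0.055,0,1],[0,0,0,0,1],[0,0,0,0,-1],[0,0,0,0,-1]]' 30 >/dev/null; python3 st.py
python3 -m crank '[[0,0,0,0,-1],[0,0,0,0,-1],[0,0,0,0,-1],[0,0,0,0,-1]]'>/dev/null; python3 st.py
python3 - <<'E'
from h import *
T=cv2.imread("pics/top2.png");G=cv2.GaussianBlur(cv2.cvtColor(T,cv2.COLOR_BGR2GRAY).astype(float),(3,3),0)
sat=cv2.GaussianBlur(cv2.cvtColor(T,cv2.COLOR_BGR2HSV)[:,:,1].astype(float),(3,3),0)
def line(img,u0,v0,u1,v1,sg,rows):
    P=[]
    for v in rows:
        c=int(round(u0+(u1-u0)*(v-v0)/(v1-v0)));d=sg*np.gradient(img[v])[c-4:c+5];i=int(np.argmax(d));
        if 0<i<8: a,b,e=d[i-1:i+2];P.append(back("top",c-4+i+.5*(a-e)/(a-2*b+e),v,.075))
    P=np.array(P);k=np.polyfit(P[:,0],P[:,1],1)
    for _ in range(3):
        g=abs(P[:,1]-np.polyval(k,P[:,0]))<.0015;k=np.polyfit(P[g,0],P[g,1],1)
    print(np.degrees(np.arctan(k[0])).round(2),"y(.49)",np.polyval(k,.49).round(4),"used",g.sum(),len(P))
line(sat,269.4,207,257.4,289.6,1,range(211,232,2))
line(sat,269.4,207,257.4,289.6,1,range(268,288,2))
line(G,291.6,210,281.2,294,1,range(215,285,3))
line(G,305,213,294,294,-1,range(218,288,3))
E
```

```text
t 9.97 p [ 0.6111 -0.2712  0.0754] yaw -4.92 tilt 0.19 F [0.1 0.2 0.5] M [ 0.03 -0.03  0.02] w 0.0641 g 0.0 j [-0.02  0.69  0.5   1.72 -0.42  0.84  0.58]
t 10.3 p [ 0.6107 -0.2715  0.0747] yaw -4.94 tilt 0.16 F [-0.9 -0.9  6.6] M [0.06 0.11 0.02] w 0.0295 g 29.8 j [-0.02  0.69  0.5   1.72 -0.42  0.84  0.58]
-6.5 y(.49) 0.1378 used 11 11
-7.12 y(.49) 0.1374 used 10 10
-6.95 y(.49) 0.0903 used 24 24
-6.77 y(.49) 0.0589 used 24 24
```

```bash
python3 -m crank '[[0,0,0,0,0.2],[0,0,0,0,0.2],[0,-0.015,0,0,0.2],[-0.005,-0.016,0,0,0.2],[0,0,0,0,0.2],[0,0,0,0,-1],[0,0,0,0,-1],[0,0,0,0,-1]]' 30 >/dev/null; 
python3 -m crank '[[0,0,0,0,-1],[0,0,0,0,-1]]'>/dev/null; python3 st.py .4888 .1100 .2 -6.9
```

```text
t 11.13 p [ 0.6086 -0.2771  0.073 ] yaw -4.94 tilt 0.01 F [ 0.2 -0.4 -0.4] M [-0.01  0.09 -0.02] w 0.0295 g 30.7 j [-0.01  0.69  0.5   1.72 -0.42  0.84  0.59]
need [-0.599  1.936  0.635] turn -0.044
```

```bash
python3 -m crank '[[0,0,0.1,0,-1],[0,0,0.18,0,-1],[0,0,0.18,0,-1],[0,0,0.175,0,-1],[-0.025,0.08,0,-0.022,-1],[-0.05,0.159,0,-0.022,-1],[-0.05,0.159,0,0,-1],[-0.05,0.159,0,0,-1]]' >/dev/null
python3 -m crank '[[-0.05,0.159,0,0,-1],[-0.05,0.159,0,0,-1],[-0.05,0.159,0,0,-1],[-0.05,0.159,0,0,-1],[-0.05,0.159,0,0,-1],[-0.05,0.159,0,0,-1],[-0.05,0.159,0,0,-1],[-0.05,0.159,0,0,-1]]' >/dev/null
python3 -m crank '[[-0.025,0.08,0,0,-1],[0,0,0,0,-1],[0,0,0,0,-1],[0,0,0,0,-1]]'>/dev/null; python3 st.py .4865 .105 .2 -6.9
```

```text
t 12.8 p [0.4889 0.1038 0.2002] yaw -6.97 tilt 0.03 F [-1.   0.4  0. ] M [-0.04 -0.05 -0.02] w 0.0289 g 30.7 j [-0.8   0.24  0.54  2.03 -0.16  0.91 -0.29]
need [-0.012  0.006 -0.001] turn 0.002
```

```bash
python3 -m crank '[[-0.01,0.006,-0.1,0,-1],[0,0,-0.1,0,-1],[0,0,-0.1,0,-1],[0,0,-0.08,0,-1],[0,0,-0.06,0,-1],[0,0,0,0,-1]]'>/dev/null; python3 st.py
python3 -m crank '[[0,0,-0.05,0,-1],[0,0,-0.035,0,-1],[0,0,-0.02,0,-1],[0,0,0,0,-1],[0,0,-0.006,0,-1],[0,0,0,0,-1]]'>/dev/null; python3 st.py .4865 .105 .088 -6.9
```

```text
t 13.3 p [0.4856 0.1036 0.1101] yaw -7.08 tilt 0.24 F [ 0.1  0.4 -0.5] M [-0.05  0.04  0.01] w 0.0292 g 30.7 j [-0.73  0.38  0.49  2.11 -0.27  0.71 -0.2 ]
t 13.8 p [0.4869 0.1059 0.0901] yaw -6.92 tilt 0.03 F [ 0.1 -0.7 -0.5] M [-0.05  0.02 -0.02] w 0.029 g 30.8 j [-0.72  0.42  0.46  2.12 -0.3   0.67 -0.17]
need [-0.002 -0.004 -0.011] turn 0.001
```

```bash
python3 -m crank '[[0,0,-0.008,0,-1],[0,0,0,0,-1]]'>/dev/null; python3 st.py
for i in 1 2 3 4; do python3 -m crank '[[0.001,0.008,0,0,-1],[0,0,0,0,-1]]'>/dev/null; python3 st.py;done
```

```text
t 13.97 p [0.4868 0.106  0.0884] yaw -6.91 tilt 0.03 F [-0.   0.  -0.2] M [0.01 0.   0.03] w 0.0293 g 30.8 j [-0.71  0.42  0.46  2.12 -0.3   0.66 -0.17]
t 14.13 p [0.487  0.1078 0.0884] yaw -6.9 tilt 0.03 F [-0.4 -0.2 -0.2] M [0.   0.01 0.03] w 0.0294 g 30.7 j [-0.72  0.42  0.46  2.12 -0.3   0.66 -0.17]
t 14.3 p [0.4872 0.1094 0.0884] yaw -6.9 tilt 0.02 F [-0.9  0.4 -0.9] M [-0.02 -0.    0.04] w 0.0291 g 30.7 j [-0.72  0.42  0.46  2.12 -0.3   0.67 -0.18]
t 14.47 p [0.4873 0.111  0.0883] yaw -6.9 tilt 0.01 F [-0.3 -0.1 -0.9] M [-0.04 -0.02  0.03] w 0.0295 g 30.7 j [-0.72  0.42  0.46  2.12 -0.3   0.67 -0.18]
t 14.63 p [0.4875 0.1124 0.0883] yaw -6.91 tilt 0.0 F [ 0.5 -0.4 -0.7] M [0.   0.01 0.  ] w 0.0293 g 30.7 j [-0.72  0.42  0.46  2.11 -0.3   0.67 -0.18]
```

```bash
for i in 1 2 3 4; do python3 -m crank '[[0.0006,0.005,0,0,-1],[0,0,0,0,-1]]'>/dev/null; python3 st.py;done
```

```text
t 14.8 p [0.4875 0.1128 0.0883] yaw -6.94 tilt 0.03 F [-0.3 -0.6 -0.1] M [-0.35  0.04 -0.04] w 0.0291 g 30.8 j [-0.73  0.42  0.46  2.11 -0.3   0.67 -0.18]
t 14.97 p [0.4875 0.113  0.0882] yaw -6.99 tilt 0.08 F [-1.1 -4.3  0.9] M [-1.    0.13 -0.14] w 0.029 g 31.0 j [-0.73  0.42  0.46  2.11 -0.3   0.67 -0.18]
t 15.13 p [0.4875 0.1133 0.0883] yaw -7.03 tilt 0.12 F [-1.6 -7.   2.9] M [-1.56  0.26 -0.16] w 0.0294 g 31.2 j [-0.73  0.42  0.46  2.11 -0.3   0.67 -0.19]
t 15.3 p [0.4875 0.1135 0.0883] yaw -7.07 tilt 0.17 F [-2.1 -9.4  4.2] M [-2.06  0.38 -0.19] w 0.0291 g 31.4 j [-0.73  0.42  0.46  2.11 -0.3   0.67 -0.19]
```

```bash
python3 -m crank '[[0,-0.01,0,0,0],[0,0,0,0,0],[0,0,0,0,0.3],[0,0,0.05,0,0.5],[0,0,0.15,0,1],[0,0,0.18,0,1],[0,0,0.18,0,1],[0,-0.1,0,0,1]]' >/dev/null
python3 - <<'E'
from h import *
T=cv2.imread("pics/top0.png");S=cv2.imread("pics/scene0.png")
P=WEDGE+[box(.07,.036,0,.035)]
out=[]
for lo in((0,75,0),(0,95,0)):
    ms={"top":seg(T,(448,274),lo,(30,255,255)),"scene":seg(S,(122,226),lo,(30,255,255))}
    print([int(m.sum()/16) for m in ms.values()])
    q,f=fit(P,[.447,-.278,-.31],ms);print("both",np.round(q[:2],4),np.degrees(q[2]).round(1),round(f,3))
    for n in ms:
        qs,fs=fit(P,q,{n:ms[n]});print("  ",n,np.round(qs[:2],4),np.degrees(qs[2]).round(1),round(fs,3))
tiles=[]
for n,im,x,y in(("top",T,410,230),("scene",S,80,180)):
    b=cv2.resize(im,None,fx=4,fy=4,interpolation=2)
    for p in place(P,*q): cv2.polylines(b,[np.round(cv2.convexHull(((proj(n,p)+.5)*4).astype(np.float32))).astype(np.int32)],True,(0,255,0),1)
    m,_=cv2.findContours(ms[n],0,1);cv2.drawContours(b,m,-1,(0,0,255),1)
    tiles.append(b[y*4:y*4+320,x*4:x*4+320])
b=cv2.resize(r.grab_frame("scene")[120:220,220:320],(320,320),interpolation=2)
cv2.imwrite("pics/w.png",np.vstack([np.hstack(tiles),np.hstack([b,b*0])])[:600])
E
python3 st.py
```

```text
[859, 610]
both [ 0.4469 -0.2772] -14.5 0.212
   top [ 0.4481 -0.2751] -21.6 0.065
   scene [ 0.4433 -0.2789] -11.7 0.281
[812, 227]
both [ 0.4474 -0.276 ] -20.6 0.44
   top [ 0.4491 -0.2751] -21.8 0.1
   scene [ 0.3927 -0.2844] -3.2 0.687
t 16.02 p [0.4906 0.0921 0.2046] yaw -6.95 tilt 0.44 F [-0.6 -4.8 -2.5] M [-0.25  0.09 -0.02] w 0.0855 g 0.0 j [-0.79  0.23  0.57  2.03 -0.16  0.91 -0.27]
```

View pics/w.png

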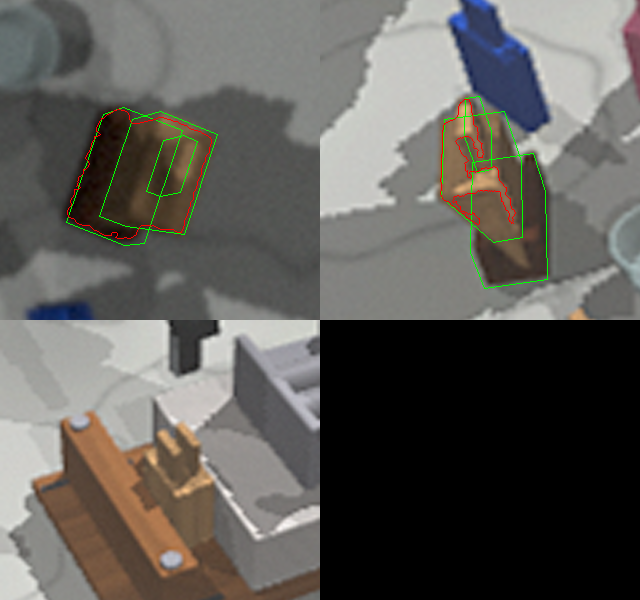

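In the overlay, the top-view outline fits the wedge and stand well at yaw −20 to −21°. The scene mask is poor because of the shadow. The lower tile shows both blocks upright in the gap at about (180,490), leaving about 12 mm. Moving to the wedge.

```bash
python3 -m crank '[[-0.0175,-0.153,0,-0.024,0.3],[-0.0175,-0.153,0,-0.024,0.3],[-0.0175,-0.153,0,-0.024,0.3],[-0.0175,-0.153,0,-0.024,0.3],[-0.0175,-0.153,0,-0.024,0.3],[-0.0175,-0.153,0,-0.024,0.3],[-0.0175,-0.153,0,-0.024,0.3],[-0.0175,-0.153,0,-0.024,0.3]]' >/dev/null
python3 -m crank '[[-0.0175,-0.153,0,-0.024,0.3],[-0.0175,-0.153,0,-0.024,0.3],[-0.0175,-0.153,0,-0.024,0.3],[-0.0175,-0.13,0,-0.024,0.3],[0,0,0,0,0.3],[0,0,0,0,0.3],[0,0,0,0,0.3],[0,0,0,0,0.3]]' >/dev/null
python3 st.py .4485 -.2755 .0885 -20
```

```text
t 17.35 p [ 0.4463 -0.2669  0.2002] yaw -19.76 tilt 0.06 F [-0.6 -0.3 -0.6] M [ 0.02  0.01 -0.02] w 0.0556 g 0.0 j [-0.2   0.32  0.76  1.99 -0.27  0.93  0.35]
need [ 0.011 -0.043 -0.558] turn -0.005
```

```bash
python3 -m crank '[[0.011,-0.043,-0.1,0,0.3],[0,0,-0.15,0,0.3],[0,0,-0.15,0,0.3],[0,0,-0.1,0,0.3],[0,0,-0.05,0,0.3],[0,0,0,0,0.3],[0,0,0,0,0.3]]' >/dev/null; python3 st.py .4485 -.2755 .0885 -20
python3 - <<'E'
from h import *
im=r.grab_frame("scene");im2=r.grab_frame("top")
cv2.imwrite("pics/wg.png",np.hstack([cv2.resize(im[150:260,80:190],(400,400),interpolation=2),cv2.resize(im2[220:320,400:500],(400,400),interpolation=2)]))
E
```

```text
t 17.93 p [ 0.4486 -0.2766  0.0907] yaw -19.83 tilt 0.01 F [ 0.3 -0.1  0.4] M [-0.01 -0.06 -0.  ] w 0.0554 g 0.0 j [-0.06  0.5   0.64  2.06 -0.44  0.72  0.51]
need [-0.     0.005 -0.011] turn -0.004
```

View pics/wg.png

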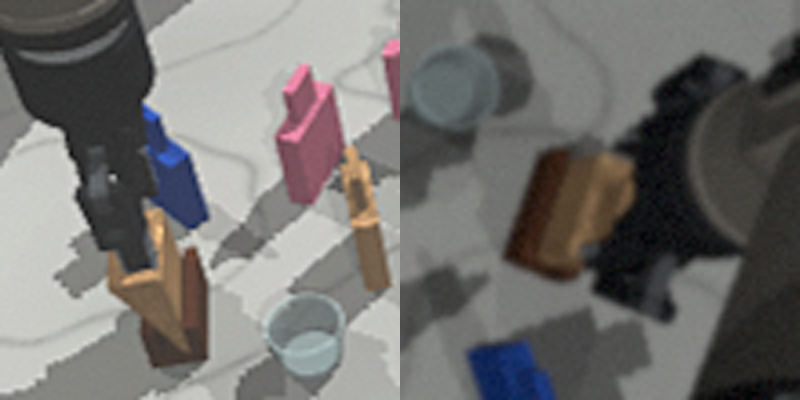

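The scene crop shows the fingers straddling the wedge's tab at about (125,240), with the slope on the −y side as needed. I'll grip it and lift.

```bash
python3 -m crank '[[0,0.003,-0.01,0,0.3],[0,0,0,0,-1],[0,0,0,0,-1],[0,0,0,0,-1],[0,0,0,0,-1],[0,0,0,0,-1]]' 70 >/dev/null; python3 st.py
python3 -m crank '[[0,0,0.1,0,-1],[0,0,0.18,0,-1],[0,0,0.18,0,-1],[0,0,0.18,0,-1],[0,0,0,0,-1],[0,0,0,0,-1],[0,0,0,0,-1]]' >/dev/null; python3 st.py .4853 .094 .22 -6.9
```

```text
t 18.53 p [ 0.4484 -0.2766  0.089 ] yaw -19.9 tilt 0.05 F [-2.3  0.7  6. ] M [ 0.22  0.27 -0.05] w 0.028 g 68.6 j [-0.06  0.5   0.63  2.06 -0.45  0.72  0.51]
t 19.12 p [ 0.4478 -0.2758  0.2158] yaw -19.86 tilt 0.05 F [-0.3  0.3 -1.7] M [ 0.03 -0.   -0.01] w 0.0281 g 69.4 j [-0.2   0.31  0.78  1.96 -0.26  0.97  0.36]
need [0.187 1.849 0.021] turn 0.288
```

```bash
python3 -m crank '[[0.015,0.08,0,0.024,-1],[0.0153,0.152,0,0.024,-1],[0.0153,0.152,0,0.024,-1],[0.0153,0.152,0,0.024,-1],[0.0153,0.152,0,0.024,-1],[0.0153,0.152,0,0.024,-1],[0.0153,0.152,0,0.024,-1],[0.0153,0.152,0,0.024,-1]]' >/dev/null
python3 -m crank '[[0.015,0.152,0,0.024,-1],[0.0153,0.152,0,0.024,-1],[0.0153,0.152,0,0.024,-1],[0.0153,0.152,0,0.024,-1],[0,0.06,0,0,-1],[0,0,0,0,-1],[0,0,0,0,-1],[0,0,0,0,-1]]' >/dev/null; python3 st.py .4845 .0885 .184 -6.9
```

```text
t 20.45 p [0.4841 0.0843 0.2154] yaw -7.03 tilt 0.13 F [ 0.3 -0.7 -0.7] M [-0.03  0.03 -0.03] w 0.0284 g 69.4 j [-0.8   0.21  0.58  2.03 -0.14  0.94 -0.27]
need [ 0.002  0.021 -0.157] turn 0.003
```

```bash
python3 -m crank '[[0.002,0.021,-0.06,0,-1],[0,0,-0.08,0,-1],[0,0,-0.06,0,-1],[0,0,-0.015,0,-1],[0,0,0,0,-1],[0,0,0,0,-1]]' >/dev/null; python3 st.py .4845 .0885 .172 -6.9
python3 - <<'E'
from h import *
o=r.get_obs();p=o["tcp_pos"];S=r.grab_frame("scene");n="scene"
W=[np.array([[a*.03,y,z] for a in(-1,1) for y,z in((.011,0),(.007,0),(.011,.075),(-.023,.075))]),box(.03,.008,.075,.105)]
b=cv2.resize(S,None,fx=6,fy=6,interpolation=2)
a=b.copy()
y=np.radians(-6.9)
for P,q,col in((W,(p[0],p[1],y,p[2]-.084),(0,255,0)),(PACK,(.4875,.1118,y,.015),(255,0,0)),([box(.2,.032,0,.06,-.016)],(.4851,.0909,y,.015),(0,0,255))):
    for h in place(P,*q): cv2.polylines(a,[np.round(cv2.convexHull(((proj(n,h)+.5)*6).astype(np.float32))).astype(np.int32)],True,col,1)
u,v=(proj(n,[[p[0],p[1],.09]])[0]*6).astype(int)
cv2.imwrite("pics/fin.png",np.hstack([b[v-280:v+280,u-200:u+200],a[v-280:v+280,u-200:u+200]]))
E
```

```text
t 20.95 p [0.4853 0.0891 0.1736] yaw -7.03 tilt 0.02 F [-0.2 -0.  -1. ] M [-0.02  0.01  0.01] w 0.0279 g 69.4 j [-0.78  0.27  0.56  2.07 -0.19  0.85 -0.23]
need [-0.004 -0.003 -0.008] turn 0.003
```

View pics/fin.png

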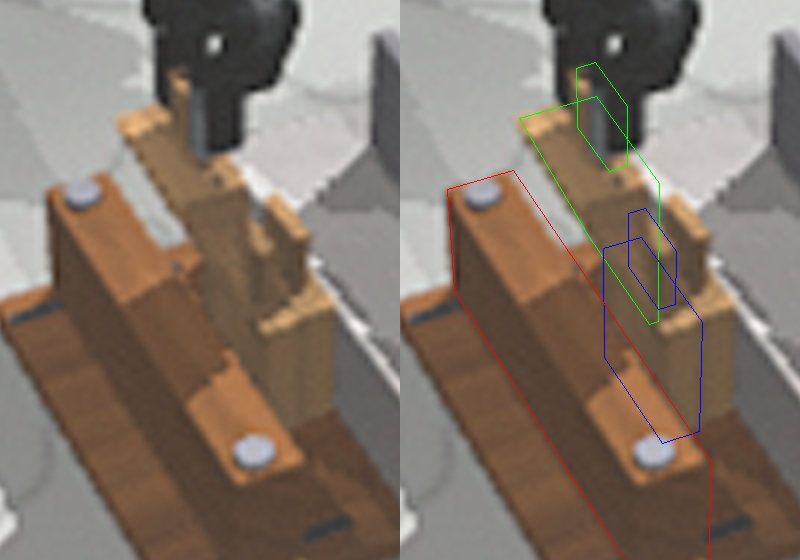

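The crop shows the wedge hanging upright with its tip over the slot between block 2 and the cleat. Its top-left corner at (118,122) matches the predicted outline, and its near edge at (245,185) is about 2 image pixels off, which the slot can take. Lowering while watching the forces.

```bash
for i in 1 2 3 4 5 6; do python3 -m crank '[[0,0,-0.015,0,-1],[0,0,-0.005,0,-1],[0,0,0,0,-1]]' >/dev/null; python3 st.py | cut -c1-140; done
```

```text
t 21.25 p [0.4852 0.0902 0.1694] yaw -6.92 tilt 0.02 F [-0.2  0.3 -0.9] M [ 0.01 -0.01 -0.  ] w 0.0277 g 69.4 j [-0.78  0.28  0.56  2.07 -0.
t 21.5 p [0.4849 0.0902 0.165 ] yaw -6.91 tilt 0.03 F [ 0.2 -0.3 -0.7] M [-0.   -0.01 -0.05] w 0.028 g 69.4 j [-0.78  0.29  0.55  2.08 -0.2 
t 21.75 p [0.4849 0.0902 0.161 ] yaw -6.92 tilt 0.03 F [ 0.8 -0.6 -0.6] M [-0.01 -0.02 -0.01] w 0.0282 g 69.4 j [-0.77  0.29  0.55  2.08 -0.
t 22.0 p [0.485  0.0902 0.157 ] yaw -6.92 tilt 0.03 F [ 0.3 -0.4 -1. ] M [0.03 0.04 0.02] w 0.028 g 69.4 j [-0.77  0.3   0.55  2.08 -0.21  0
t 22.25 p [0.4849 0.0902 0.153 ] yaw -6.92 tilt 0.03 F [-0.2  0.2 -0.6] M [ 0.04  0.02 -0.02] w 0.0279 g 69.4 j [-0.77  0.31  0.55  2.09 -0.
t 22.5 p [0.4849 0.0901 0.149 ] yaw -6.93 tilt 0.03 F [ 1.6 -0.3 -0.5] M [ 0.05 -0.01 -0.04] w 0.0278 g 69.4 j [-0.76  0.31  0.54  2.09 -0.2
```

```bash
for i in 1 2 3 4 5 6; do python3 -m crank '[[0,0,-0.01,0,-1],[0,0,0,0,-1]]' >/dev/null; python3 st.py | cut -c1-140; done
```

```text
t 22.67 p [0.485  0.0902 0.147 ] yaw -6.92 tilt 0.02 F [-0.3 -0.3 -1.7] M [ 0.02  0.02 -0.03] w 0.0283 g 69.4 j [-0.76  0.32  0.54  2.09 -0.
t 22.83 p [0.485  0.0902 0.145 ] yaw -6.92 tilt 0.02 F [ 0.3 -0.6 -0.9] M [ 0.03 -0.03 -0.01] w 0.0283 g 69.4 j [-0.76  0.32  0.54  2.09 -0.
t 23.0 p [0.485  0.0902 0.143 ] yaw -6.92 tilt 0.02 F [-0.7  0.2 -2.1] M [-0.05 -0.01  0.  ] w 0.0279 g 69.4 j [-0.76  0.32  0.54  2.09 -0.2
t 23.17 p [0.4853 0.0904 0.1412] yaw -6.91 tilt 0.02 F [ 0.1  1.  -0.8] M [ 0.14 -0.15  0.03] w 0.0279 g 69.4 j [-0.76  0.33  0.54  2.1  -0.
t 23.33 p [0.4855 0.0906 0.1393] yaw -6.91 tilt 0.05 F [ 0.   1.4 -0.5] M [ 0.37 -0.21  0.04] w 0.028 g 69.6 j [-0.75  0.33  0.54  2.1  -0.2
t 23.5 p [0.4856 0.0908 0.1374] yaw -6.9 tilt 0.07 F [0.2 2.3 0.5] M [ 0.66 -0.28  0.05] w 0.0279 g 69.7 j [-0.75  0.33  0.53  2.1  -0.24  0
```

```bash
for i in 1 2 3 4; do python3 -m crank '[[0.0003,0.005,-0.01,0,-1],[0,0,0,0,-1]]' >/dev/null; python3 st.py | cut -c1-140; done
```

```text
t 23.67 p [0.4861 0.0919 0.1358] yaw -6.86 tilt 0.1 F [0.8 3.5 4.7] M [ 0.46 -0.12  0.27] w 0.0275 g 70.2 j [-0.75  0.34  0.53  2.1  -0.25  
t 23.83 p [0.4866 0.0931 0.1345] yaw -6.83 tilt 0.15 F [-1.3  1.5 12.4] M [0.38 0.3  0.41] w 0.0279 g 70.9 j [-0.75  0.34  0.53  2.1  -0.25 
t 24.0 p [0.4872 0.0943 0.1334] yaw -6.81 tilt 0.21 F [-3.3  2.1 20.2] M [0.29 0.81 0.56] w 0.0282 g 71.9 j [-0.75  0.34  0.53  2.1  -0.25  
t 24.17 p [0.4878 0.0955 0.1323] yaw -6.8 tilt 0.27 F [-5.3  3.  31. ] M [0.19 1.45 0.54] w 0.0282 g 72.9 j [-0.75  0.34  0.53  2.1  -0.25
```

```bash
python3 -m crank '[[0,0,0,0,-1],[0,0,0,0,-1],[0,0,0,0,-1],[0,0,0,0,-1]]' >/dev/null; python3 st.py | cut -c1-140; python3 -m crank '[[0,0.005,0,0,-1],[0,0,0,0,-1],[0,0,0,0,-1]]' >/dev/null; python3 st.py | cut -c1-140;
python3 -m crank '[[0,0,0,0,-1],[0,0,0,0,-1],[0,0,0,0,-1],[0,0,0,0,-1]]' >/dev/null; python3 st.py | cut -c1-140
```

```text
t 24.5 p [0.4877 0.0955 0.1323] yaw -6.8 tilt 0.28 F [-5.   1.9 30.4] M [0.12 1.39 0.51] w 0.028 g 72.9 j [-0.75  0.34  0.53  2.1  -0.25  0.
t 24.75 p [0.4878 0.0959 0.1322] yaw -6.83 tilt 0.26 F [-4.3  1.7 29.6] M [-0.24  1.3   0.54] w 0.0277 g 72.8 j [-0.75  0.35  0.53  2.1  -0.
t 25.08 p [0.4878 0.0959 0.1322] yaw -6.83 tilt 0.26 F [-4.7  1.7 30.3] M [-0.23  1.3   0.56] w 0.0283 g 72.8 j [-0.75  0.35  0.53  2.1  -0.
```

```bash
python3 -c "
from bench import r
print(r.hand_in())"
```

```text
the job is handed in; nothing more can be done
None
```

I handed the job in with two packing blocks standing in the gap and the wedge pushed down between the second block and the end stop. It is still gripped at about 70 N and pushed down with about 30 N, above the 12–20 N given for tight. The forces point to a firm squeeze, but I took no picture after the final push and no verdict came back.

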